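# Hang the lift-off locker door on its two pins and shut it

### The arm

A 6-joint arm with a two-finger parallel gripper is mounted at the origin on the work surface. World frame = base frame: x ahead of the robot, y to its left, z up, the work surface at z = 0. Lengths are in mm, angles in rad, forces in N, time in s.
With the tool pointing down it reaches from about 275 to 825 mm from the base axis. Payload 5.2 kg.
Tool frame: the origin (TCP) lies at the very end of the fingers, on their centre line; the grasp point (between the pads) lies 19 mm behind it; z points along the fingers, y is the direction in which the jaws open and shut (so a half turn about z gives the same grasp; the last joint's range is limited). The gripper opens to 93 mm and grips with 3 to 60 N. Pads are 15 mm wide; open, the fingers measure 128 mm over their backs; the gripper's body (75 mm by 188 mm) begins 65 mm behind the grasp point.
Start: joints at [1.085, 0.259, 1.535, -0, 1.348, -0.203], TCP at [153.453, 528.164, 218.653] pointing down, gripper open.
Joint ranges: [-3.14, 3.14], [-0.91, 2.08], [0.19, 2.58], [-1.22, 4.36], [0.22, 2.71], [-3.12, 3.12]. Speed limits (rad/s): [2.57, 2.57, 3.14, 3.14, 3.14, 3.14].

### API

Orientations are given as [roll, pitch, yaw] about the fixed x, y, z axes, in that order (R = Rz(yaw) Ry(pitch) Rx(roll)).
In Python, from bench import robot gives the robot as it stands. The module is installed in compiled form; this text tells all that it offers. Calls block until the motion is done:
- robot.move_ptp(position, orientation): joint-space move of the TCP to a pose.
- robot.move_linear(position, ori=None, speed=150, f_stop=None): straight line of the TCP; ori=None keeps the orientation; speed is the mean speed in mm/s. With f_stop (N) it stops when the force on the tool has changed by that much, and returns True; else False.
- robot.move_j(angles): joint-space move.
- robot.move_gripper(opening): opening from 0.0 (shut) to 1.0 (fully open); the grip force is fixed at half the most; returns when the fingers have stopped.
- robot.sleep(seconds).
- robot.inverse_kinematics(position, orientation): joint angles nearest the present ones, or None.
- robot.get_image(name): name is "side" or "top"; returns a dict with "img" (384x512x3 uint8, blue, green, red), "fovy" (degrees; the focal length in pixels is half the picture's height over the tangent of half this angle, whatever the lens; pixels are square), "cx", "cy" (the principal point, pixels), "eye" and "orientation" of the camera in the world. Camera axes: x right, y down, z forward; pixel columns grow to the right and rows downward; lengths in mm; the calibration is good to about 2 mm. A picture is of the moment at which its call begins. There is no depth.
A pose or a line that the arm cannot do raises robot.MotionError and nothing moves.
- robot.hand_in(): hands the job in, once; it reports no verdict.
Readings, each from a call of its own:
- robot.current_t(): time.
- robot.current_qpos(): joint angles.
- robot.current_joint_vel(): joint speeds.
- robot.current_joint_efforts(): joint torques, N m.
- robot.current_tcp_pos(): TCP position.
- robot.current_eef_rot(): TCP orientation.
- robot.current_contact_force(): force on the tool from outside, world axes, zero at the start.
- robot.current_ft_torque(): the same for the moment, N m.
- robot.current_gripper_width(): opening from 0.0 (shut) to 1.0 (fully open).
Only numpy, scipy, OpenCV 4.12 (cv2) and the standard library are available. Lean on these libraries where they do the work, as an engineer would, in place of code of your own. Each camera call takes 0.05 s, during which the arm holds its last target.

### The job

Hang the loose blue steel door back on the grey stock locker: holding it swung open, roughly square to the locker's front, feel for the two brass hinge pins and lower it so that both its knuckles drop over the two pins together and sit fully home, then let go and swing it shut against the rubber buffers. Be gentle, the enamel chips if door and locker are knocked or forced together (35 N is too much), and leave the lamp, the tile, the trowel and the yellow wedge pack in the locker where they are.

Things in the scene. Friction and masses are not known exactly. Their poses are not given: they have to be found in the camera images.
- door: Loose blue steel lift-off door, 0.2 to 0.37 kg, an upright flat slab 24 mm thick (its x), 180 mm wide (y), 160 mm high (z), standing on its lower edge. Origin: centre of the slab's underside. Outer face (grey panel; pull plate only a flat detail) looks along -x, inner face (white panel) along +x; hinge edge at +y. Its enamel chips if pressed or knocked against the locker with 35 N.
- door_top (a point): Middle of the door's top edge (door frame 0, 0, 160 mm). The door can be gripped from above across its 24 mm anywhere along this edge; both faces are flat and nothing stands above.
- door_hinge (a point): On the door's knuckle axis at the lower knuckle's underside (door frame x=0, y=106, z=20 mm; axes as the door's). Two steel tubes share this axis: 24 mm outside, 12 mm plain bore right through, 18 mm tall, undersides 20 and 130 mm above the door's underside, 16 mm beyond the hinge edge.
- door_edge (a point): Middle of the door's free edge (door frame x=0, y=-90, z=80 mm). With the door hung and shut it lies at x = -107 mm in the locker's frame.
- locker: Grey steel stock locker fixed to the shelf, 177 mm deep (x), 280 wide (y), 165 high, open in front, which looks along its -x. Origin: 87 mm behind the front face, mid width, on the shelf. The hung door turns about the pins at its left (+y) front: shut, the door's yaw equals the locker's; open by angle a, it is the locker's yaw minus a, its free edge swung out to the locker's -x.
- pin_mark (a point): Painted mark's point: locker frame x=-107, y=95, z=35 mm (axes as the locker's). The pins' common upright axis has the same x but lies anywhere from 4 to 36 mm to its +y side, as the dark hinge strip (30 mm wide, face 17 mm behind the axis) is screwed through slots. It stays put under the allowed forces; it is not measured: find it by sight or touch.
- pin_upper (a point): As pin_mark, 110 mm higher (z=145 mm). At each of the two heights is the top of a frame knuckle (22 mm across, 18 mm tall) from which a brass pin stands up: 10 mm across, 16 mm tall, the last 2 mm bevelled to 8 mm. The door is home when its knuckles rest on the frame knuckles, door underside 15 mm above the shelf.
- way_in (a point): Point 60 mm in front (-x) of pin_mark and 25 mm above it. The lower knuckle's underside can come in at this height: bring the door in sideways, 17 to 60 mm above home (lower knuckle between the two pins), since from straight above the lower knuckle would land on the upper pin. Then lower it.
- buffer (a point): Tip of the upper of two rubber buffers on the locker's right front stile (locker frame x=-93.5, y=-57, z=130 mm; the other at z=50 mm) that stop the shut door. The hung door turns easily and stays where it is left (easing back a few mm at most); it can be pushed on its outer face with shut fingers.
- lamp: Work lamp with a red rocker switch on top, 120 x 158 x 170 mm, standing on the shelf to the left. Origin: centre of its underside. Leave it alone.
- tile: Cream ceramic skirting tile lying flat, 200 x 100 x 9 mm. Origin: centre of its underside. Leave it alone.
- trowel: Gauging trowel lying flat, steel blade 80 mm wide towards its +x, wooden handle towards its -x, 270 mm long, 43 mm high. Origin: on the shelf under the blade's heel. Leave it alone.
- wedges: Pack of yellow tile wedges, 92 x 72 x 48 mm, lying inside the locker. Origin: centre of its underside. Leave it alone.

How it is judged (in metres and radians):
On the way, in this order (a step that is already met when the one before it is completed fails the run):
1. the door hangs home on both pins while it stands open (free edge at least 83 mm out from shut) (z of door_hinge in the frame of pin_mark between -0.003 and 0.003 m and x of door_hinge in the frame of pin_mark between -0.006 and 0.006 m and y of door_hinge in the frame of pin_mark between 0 and 0.04 m and angle between door's own z axis and vertical below 0.06 rad and x of door_edge in the frame of locker below -0.19 m), for 0.2 s.
2. the hung door is swung shut (z of door_hinge in the frame of pin_mark between -0.003 and 0.003 m and x of door_hinge in the frame of pin_mark between -0.006 and 0.006 m and y of door_hinge in the frame of pin_mark between 0 and 0.04 m and angle between door's own z axis and vertical below 0.06 rad and x of door_edge in the frame of locker between -0.119 and -0.09 m), for 0.2 s.
At the end, for the whole second after the job is handed in: The door hangs on both pins, its lower knuckle's underside within 3 mm of the frame knuckle's top, within 6 mm of the pins' line in x and 0 to 40 mm to the +y side of the mark, upright within 0.06 rad, shut with its free edge within 12 mm of the shut plane, at rest and released (all of step 2 and linear speed of door below 0.02 m/s); the robot touches nothing.
It fails at once if door and locker are pressed or knocked together with 35 N or more (contact force between door and locker above 35 N).
It fails at once if the lamp is pushed more than 30 mm from its place (distance of lamp from where it was at the start of the episode above 0.03 m).
It fails at once if the tile is pushed more than 30 mm from its place (distance of tile from where it was at the start of the episode above 0.03 m).
It fails at once if the trowel is pushed more than 30 mm from its place (distance of trowel from where it was at the start of the episode above 0.03 m).
It fails at once if the wedge pack is pushed more than 30 mm from its place (distance of wedges from where it was at the start of the episode above 0.03 m).
It also fails if it takes over 72 s, if anything falls off the work surface, if the arm or the gripper's body presses on something with over 40 N, if the wrist force passes 120 N, or if a joint passes its speed limit or range.

## Working session

There is one attempt and no reset: what is moved stays moved. The work goes in short steps, each a Python script; the robot and the scene stay as the last script left them, time stands still between calls to the robot, and variables do not carry over. Pictures are saved under pics/ and viewed, and the job is handed in when it is done.

```bash
mkdir -p pics
python3 - <<'E'
from bench import robot
import cv2
for n in("side","top"):
    d=robot.get_image(n); cv2.imwrite(f"pics/{n}0.png",d["img"]); print(n,{k:v for k,v in d.items() if k!="img"})
print(robot.current_t(),robot.current_eef_rot(),robot.current_tcp_pos())
E
```

```text
side {'fovy': 56.640491050661296, 'cx': 261.23832817016427, 'cy': 197.35780358703866, 'eye': array([ 296.62609447,  144.87665786, 1030.60236344]), 'orientation': array([-2.79483093, -0.00741778, -1.99336772])}
top {'fovy': 42.21696349658633, 'cx': 261.30810143983507, 'cy': 188.05013874842527, 'eye': array([ 4.04882736e+02, -6.37402782e-01,  1.67790552e+03]), 'orientation': array([-3.03640586,  0.00745277, -1.56404738])}
0.1 [-3.13998758e+00 -3.47261168e-04  2.85886666e+00] [153.1921365  527.73943913 217.90017139]
```

View pics/side0.png

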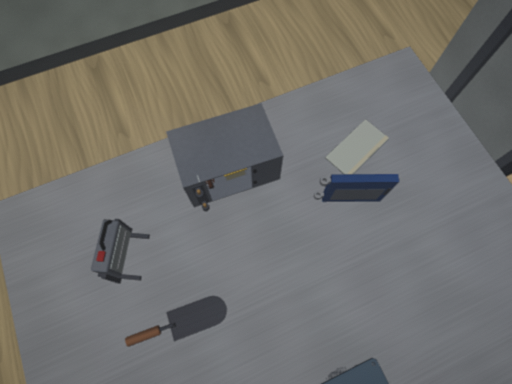

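View pics/top0.png

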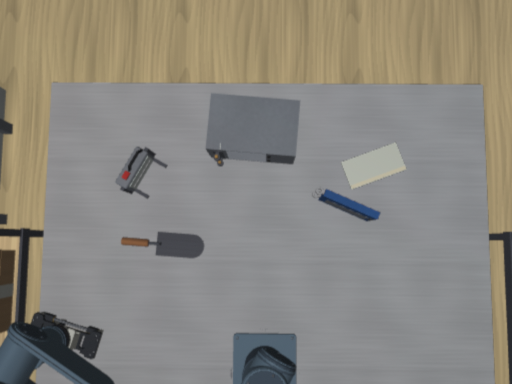

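The side view shows the locker top at about (225,145), its pins near (203,192), and the door at about (360,187) with its knuckles at (322,188). The top view shows the locker at (253,128), the pins near (219,158), and the door running from (325,195) to (375,213). I'll enlarge both.

Run:
```python
import cv2,numpy as np
s=cv2.imread("pics/side0.png");t=cv2.imread("pics/top0.png")
def crop(im,x,y,w,h,k,n): cv2.imwrite(n,cv2.resize(im[y:y+h,x:x+w],None,fx=k,fy=k,interpolation=cv2.INTER_CUBIC))
crop(s,155,95,135,120,5.9,"pics/a1.png".replace("a1","s_lock")) if 0 else None
crop(s,160,100,130,115,5,"pics/s_lock.png")
crop(s,305,160,100,50,7,"pics/s_door.png")
crop(t,200,85,110,90,6,"pics/t_lock.png")
crop(t,305,175,85,55,8,"pics/t_door.png")
```

```text
(no output)
```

View pics/s_lock.png

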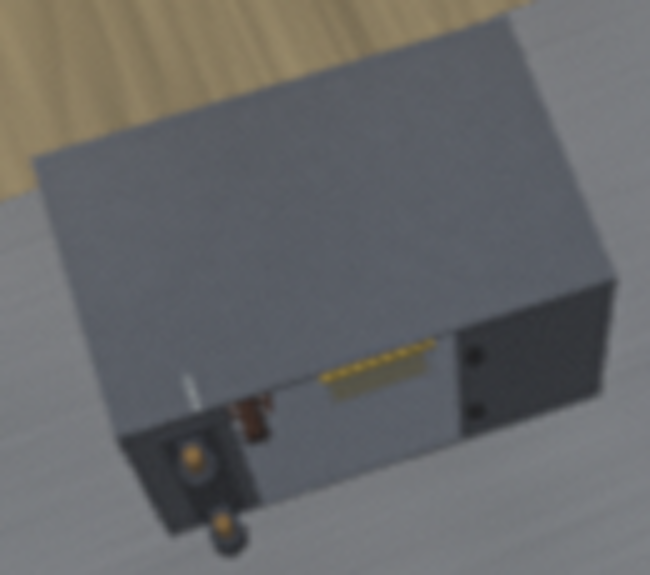

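View pics/s_door.png

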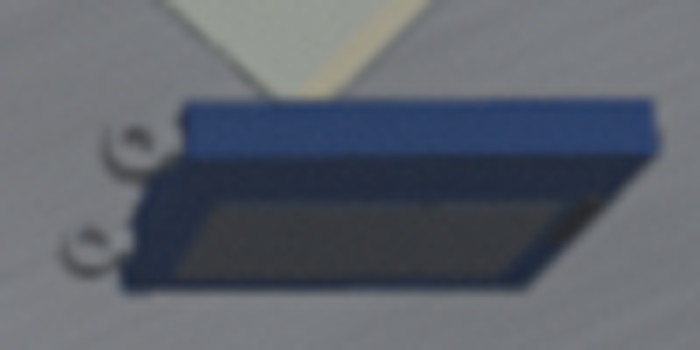

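View pics/t_lock.png

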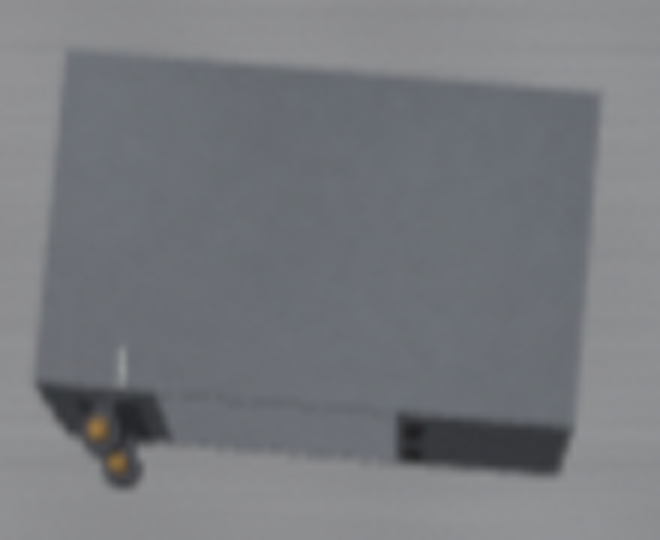

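View pics/t_door.png

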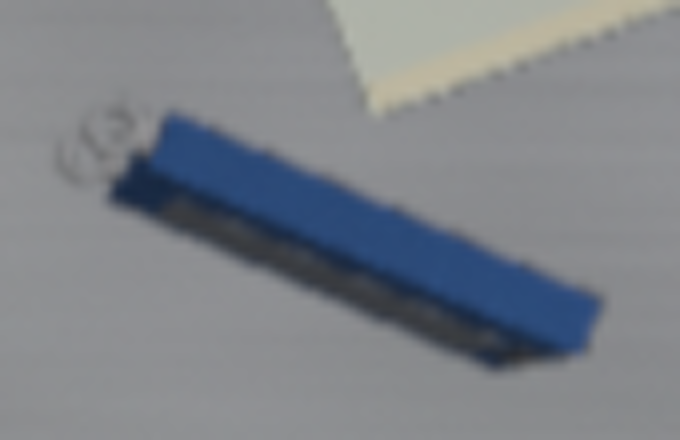

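```bash
cat > h.py <<'E'
import numpy as np
from scipy.spatial.transform import Rotation as Ro
from scipy.optimize import least_squares
CAM={"side":(56.640491050661296,261.23832817016427,197.35780358703866,[296.62609447,144.87665786,1030.60236344],[-2.79483093,-0.00741778,-1.99336772]),
"top":(42.21696349658633,261.30810143983507,188.05013874842527,[404.882736,-.637402782,1677.90552],[-3.03640586,0.00745277,-1.56404738])}
def proj(c,P):
    f,cx,cy,e,o=CAM[c]; f=192/np.tan(np.radians(f)/2)
    p=(np.atleast_2d(P)-e)@Ro.from_euler('xyz',o).as_matrix()
    return p[:,:2]/p[:,2:]*f+[cx,cy]
def ray(c,uv,z):
    f,cx,cy,e,o=CAM[c]; f=192/np.tan(np.radians(f)/2)
    d=Ro.from_euler('xyz',o).as_matrix()@np.array([(uv[0]-cx)/f,(uv[1]-cy)/f,1]); e=np.array(e)
    return e+d*(z-e[2])/d[2]
def fit(x0,obs):
    def pts(x,p):
        p=np.asarray(p,float);c,s=np.cos(x[2]),np.sin(x[2])
        return np.c_[x[0]+c*p[:,0]-s*p[:,1],x[1]+s*p[:,0]+c*p[:,1],p[:,2]]
    def r(x): return np.concatenate([(proj(c,pts(x,p))-uv) for c,p,uv in obs]).ravel()
    s=least_squares(r,x0,x_scale=[10,10,.1]); return s.x,s.fun.reshape(-1,2)
def un(uv,ox,oy,k): return (np.array(uv,float)+.5)/k-.5+[ox,oy]
E
python3 - <<'E'
from h import *
np.set_printoptions(precision=2,suppress=True)
TL=[(90,140,165),(90,-140,165),(-87,-140,165),(-87,140,165)]
ls=("side",TL+[(-87,-140,0),(-87,140,0)],un([(37,157),(507,17),(614,280),(121,437),(602,394),(173,535)],160,100,5))
lt=("top",TL+[(-87,-140,0)],un([(68,50),(601,94),(575,430),(37,385),(558,474)],200,85,6))
DT=[(12,90,160),(12,-90,160),(-12,-90,160),(-12,90,160),(-12,90,0),(-12,-90,0)]
ds=("side",DT,un([(185,100),(655,100),(660,152),(185,155),(125,290),(528,290)],305,160,7))
dt=("top",DT,un([(170,112),(603,298),(583,352),(148,162),(110,195),(497,365)],305,175,8))
for nm,x0,A in(("lock",(650,0,0),(ls,lt)),("door",(500,-150,-.4),(ds,dt))):
    for o in([A[0]],[A[1]],A):
        x,f=fit(x0,o); print(nm,x,"rms",np.sqrt((f**2).mean())); 
    print(f)
    if nm=="lock": L=x
c,s=np.cos(L[2]),np.sin(L[2])
def inl(p): d=p[:2]-L[:2]; return c*d[0]+s*d[1],-s*d[0]+c*d[1]
for cam,uv,z in(("side",un([(190,452)],160,100,5)[0],161),("side",un([(222,522)],160,100,5)[0],51),("top",un([(97,427)],200,85,6)[0],161),("top",un([(118,461)],200,85,6)[0],51)):
    p=ray(cam,uv,z);print(cam,p,inl(p))
E
```

```text
lock [763.51  38.38  -0.08] rms 0.5692595824745208
lock [761.89  39.36  -0.08] rms 0.31888439330700624
lock [762.82  38.8   -0.08] rms 0.5194058567644195
[[-0.94  0.24]
 [ 0.48 -0.33]
 [ 1.15 -0.35]
 [-0.65  0.47]
 [ 0.06  0.58]
 [-0.27  0.73]
 [-0.01 -0.37]
 [ 0.55 -0.36]
 [ 0.41 -0.45]
 [-0.38 -0.54]
 [ 0.26  0.42]]
door [ 519.85 -264.98   -0.42] rms 0.4742552775408196
door [ 520.19 -264.56   -0.41] rms 0.4217673167781059
door [ 519.99 -264.8    -0.41] rms 0.46317190479452147
[[-0.22 -0.38]
 [-0.15 -0.8 ]
 [ 0.41  0.08]
 [ 0.47  0.09]
 [-1.02  0.68]
 [-0.1   0.27]
 [ 0.37 -0.78]
 [ 0.56 -0.17]
 [ 0.03  0.28]
 [ 0.03  0.09]
 [-0.72  0.29]
 [ 0.08  0.72]]
side [666.96 153.48 161.  ] (np.float64(-104.6510844654938), np.float64(106.71512072210773))
side [665.51 153.07  51.  ] (np.float64(-106.07064609504748), np.float64(106.19250670350674))
top [664.49 153.21 161.  ] (np.float64(-107.09937762551775), np.float64(106.2556819955017))
top [664.38 152.47  51.  ] (np.float64(-107.14156614875462), np.float64(105.501933695686))
```

Run:
```python
from h import *
from bench import robot
np.set_printoptions(precision=3,suppress=True)
for n,uv,z in(("trowel tip",(204,246),5),("trowel blade nr",(158,256),5),("lamp foot",(147,196),0),("lamp foot2",(165,165),0),("lampend",(118,180),170),("lampcorner",(135,192),170)): print(n,ray("top",uv,z))
D=(519.99,-264.8,-.413); 
yaw=D[2]+np.pi/2
p=np.array([D[0]-np.sin(D[2])*10,D[1]+np.cos(D[2])*10])
print(p,yaw,robot.inverse_kinematics([*p,128],[np.pi,0,yaw]))
T=[569,160]
print(robot.inverse_kinematics([*T,150],[np.pi,0,-.08]))
robot.move_ptp([*p,262],[np.pi,0,yaw])
print(robot.current_t(),robot.current_tcp_pos(),robot.current_eef_rot(),robot.current_contact_force(),robot.current_gripper_width())
```

```text
trowel tip [385.413 203.354   5.   ]
trowel blade nr [351.195 356.472   5.   ]
lamp foot [552.515 400.684   0.   ]
lamp foot2 [659.118 342.408   0.   ]
lampend [586.166 450.454 170.   ]
lampcorner [549.587 397.09  170.   ]
[ 524.004 -255.641] 1.1577963267948965 [-0.645  0.39   1.58   0.     1.172 -0.232]
[ 0.086  0.384  1.531 -0.     1.227  1.736]
3.1417 [ 524.313 -254.768  262.028] [-3.142 -0.     1.159] [ 0.381  0.248 -0.071] 0.9990057976315916
```

Run:
```python
from h import *
from bench import robot
import cv2
np.set_printoptions(precision=3,suppress=True)
p=[524.0,-255.64];yaw=1.158
print(robot.move_linear([*p,129],speed=80,f_stop=8), robot.current_tcp_pos())
robot.move_gripper(0.0)
print(robot.current_gripper_width(),robot.current_contact_force(),robot.current_tcp_pos())
robot.move_linear([*p,189],speed=80)
print(robot.current_t(),robot.current_contact_force(),robot.current_ft_torque(),robot.current_tcp_pos())
for n in("side","top"):
    im=robot.get_image(n)["img"]; cv2.imwrite(f"pics/{n}1.png",im)
```

```text
False [ 524.279 -255.823  129.505]
0.25904348435610863 [-0.176  0.327 -1.154] [ 523.983 -255.622  128.973]
6.9333 [ 0.33  -0.029 -3.072] [-0.079  0.127 -0.037] [ 523.659 -255.392  188.448]
```

View pics/side1.png

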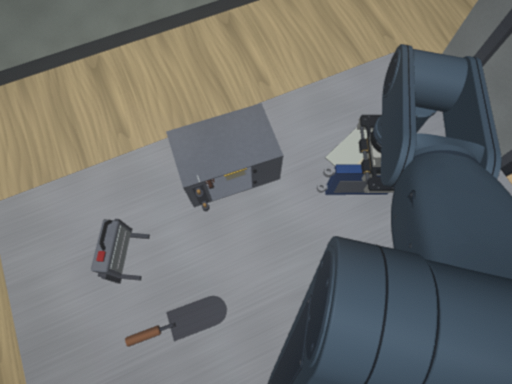

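The door is held (opening 24.1 mm, weight about 3 N) and clear of the shelf, with nothing else moved. Next I carry it to a stand-off in front of the pins.

Run:
```python
from h import *
from bench import robot
import cv2
np.set_printoptions(precision=3,suppress=True)
P=np.array([664.7,152.9]);y=-.08
u=np.array([np.cos(y),np.sin(y)])
S=P-u*(96+45)
robot.move_linear([*S,189],[np.pi,0,y],speed=140)
print(robot.current_t(),robot.current_contact_force(),robot.current_ft_torque(),robot.current_tcp_pos(),robot.current_eef_rot())
for n in("side","top"):
    im=robot.get_image(n)["img"]; cv2.imwrite(f"pics/{n}2.png",im)
    x,yy,w,h=(160,100,130,115) if n=="side" else (190,120,70,60)
    k=5 if n=="side" else 9
    cv2.imwrite(f"pics/{n}2z.png",cv2.resize(im[yy:yy+h,x:x+w],None,fx=k,fy=k,interpolation=cv2.INTER_CUBIC))
```

```text
10.1833 [ 0.441  0.384 -2.72 ] [-0.021  0.196 -0.047] [524.188 163.847 189.012] [ 3.141 -0.    -0.08 ]
```

View pics/side2z.png

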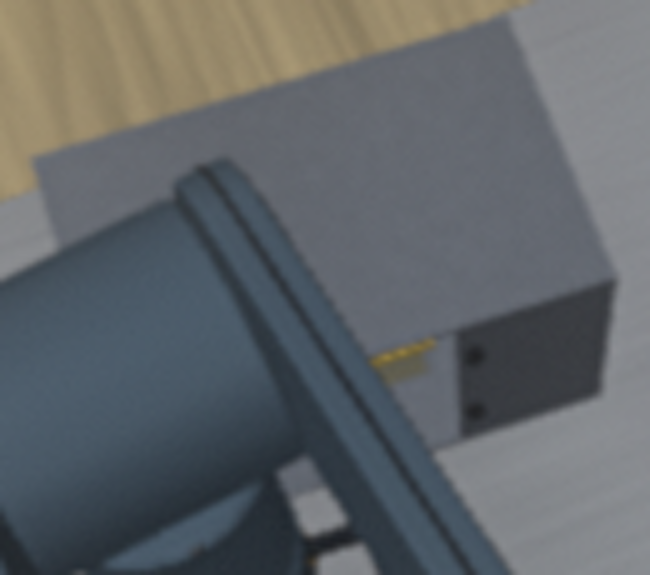

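View pics/top2z.png

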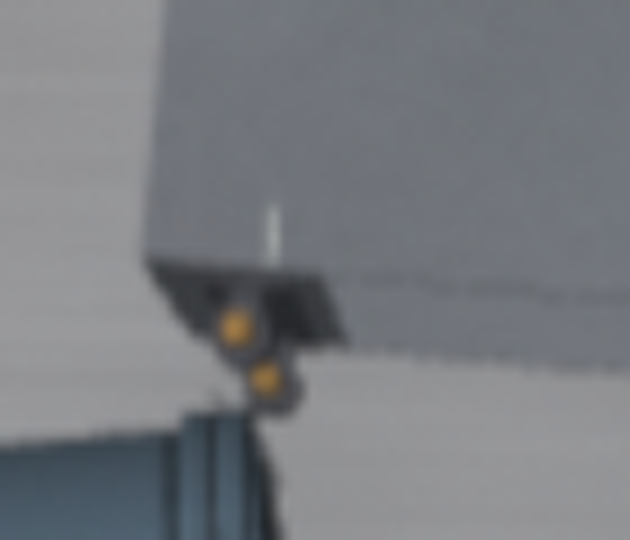

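Side view: the arm hides the pins and door. Top view: the pins are clear at zoom (237,328) and (265,378), but the arm covers the door. I'll get the in-hand knuckle offset from the earlier lift pictures.

Run:
```python
import cv2
s=cv2.imread("pics/side1.png");t=cv2.imread("pics/top1.png")
cv2.imwrite("pics/s1z.png",cv2.resize(s[155:205,305:395],None,fx=8,fy=8,interpolation=cv2.INTER_CUBIC))
cv2.imwrite("pics/t1z.png",cv2.resize(t[165:235,300:390],None,fx=8,fy=8,interpolation=cv2.INTER_CUBIC))
```

```text
(no output)
```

View pics/s1z.png

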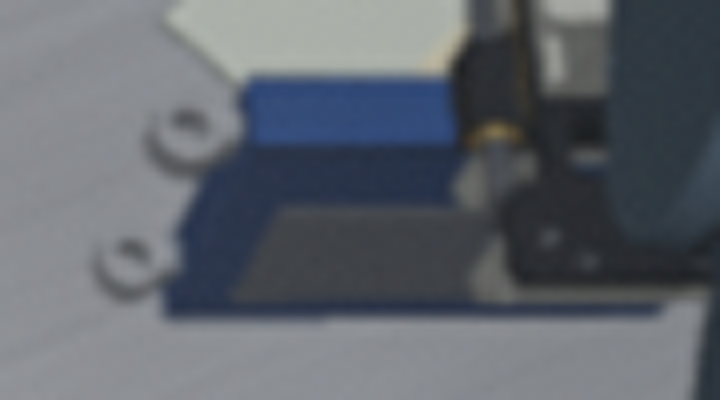

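View pics/t1z.png

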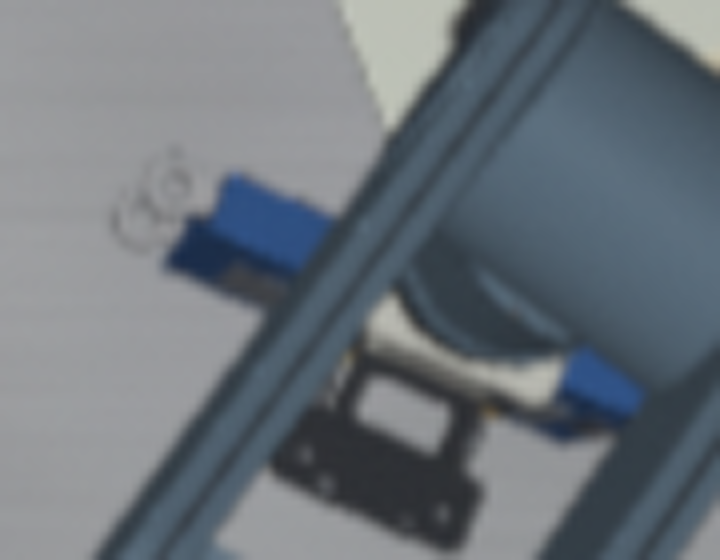

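Run:
```python
from h import *
np.set_printoptions(precision=2,suppress=True)
T=np.array([523.8,-255.5]);y=1.158;zb=60
u=np.array([np.cos(y),np.sin(y)]);n=np.array([np.sin(y),-np.cos(y)]) # door +x: yaw-pi/2
for cam,uv,z,nm in(("side",un([(190,124)],305,155,8)[0],148,"up bore"),("side",un([(130,252)],305,155,8)[0],38,"lo bore"),
 ("side",un([(246,76)],305,155,8)[0],160,"hinge inner top exp(12,90)"),("side",un([(243,145)],305,155,8)[0],160,"hinge outer top exp(-12,90)"),("side",un([(166,318)],305,155,8)[0],0,"hinge outer bot(-12,90)"),
 ("top",un([(173,182)],300,165,8)[0],148,"up bore"),("top",un([(143,208)],300,165,8)[0],38,"lo bore"),("top",un([(233,173)],300,165,8)[0],160,"(12,90)"),("top",un([(215,220)],300,165,8)[0],160,"(-12,90)"),("top",un([(168,263)],300,165,8)[0],0,"(-12,90)bot"),("top",un([(648,402)],300,165,8)[0],160,"(12,-90)?")):
    d=ray(cam,uv,z+zb)[:2]-T; print(cam,nm,"door x %.1f y %.1f"%(d@n,d@u+10))
```

```text
side up bore door x 0.7 y 106.3
side lo bore door x 0.9 y 107.1
side hinge inner top exp(12,90) door x 11.6 y 90.1
side hinge outer top exp(-12,90) door x -12.0 y 92.9
side hinge outer bot(-12,90) door x -10.0 y 88.4
top up bore door x 0.4 y 107.4
top lo bore door x 1.8 y 107.6
top (12,90) door x 10.7 y 89.3
top (-12,90) door x -7.9 y 88.5
top (-12,90)bot door x -9.6 y 87.2
top (12,-90)? door x -5.0 y -82.5
```

Run:
```python
from h import *
from bench import robot
import cv2
np.set_printoptions(precision=3,suppress=True)
P=np.array([665.0,153.0]);y=-.08
u=np.array([np.cos(y),np.sin(y)])
S=P-u*96.4
print(robot.move_linear([*(P-u*136),167],speed=80,f_stop=6))
print(robot.move_linear([*S,167],speed=40,f_stop=5))
robot.sleep(.2)
f0=robot.current_contact_force(); print(robot.current_t(),f0,robot.current_ft_torque(),robot.current_tcp_pos())
im=robot.get_image("top")["img"]; cv2.imwrite("pics/top3z.png",cv2.resize(im[120:180,190:260],None,fx=9,fy=9,interpolation=cv2.INTER_CUBIC))
print(robot.move_linear([*S,150],speed=12,f_stop=3))
robot.sleep(.1)
print(robot.current_t(),robot.current_contact_force()-f0,robot.current_ft_torque(),robot.current_tcp_pos())
```

```text
False
False
12.0583 [-0.199 -0.432 -2.572] [ 0.006  0.177 -0.019] [568.753 160.757 167.086]
False
13.775 [ 0.125  1.092 -0.729] [-0.056  0.117  0.008] [568.96  160.732 150.092]
```

View pics/top3z.png

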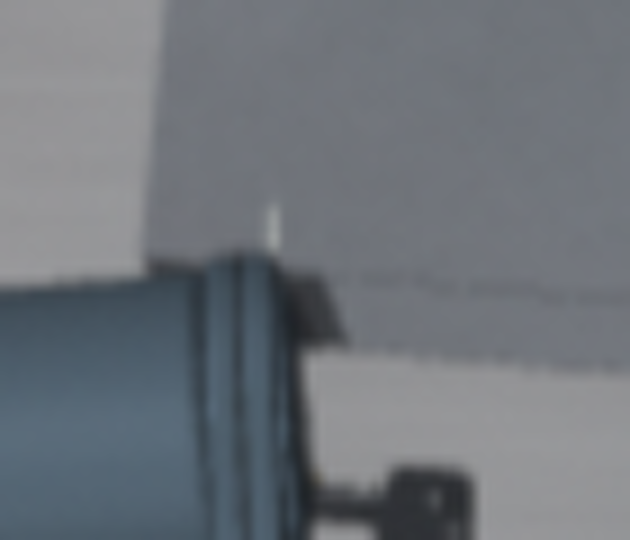

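The arm hides the knuckles in this view. The door went 10 mm below the pin tips with no contact, so both pins should be in the bores. I'll lower it to the stop and check with a light sideways probe.

Run:
```python
from h import *
from bench import robot
np.set_printoptions(precision=3,suppress=True)
P=np.array([665.0,153.0]);y=-.08
u=np.array([np.cos(y),np.sin(y)]);n=np.array([-u[1],u[0]])
S=P-u*96.4
f0=np.array(robot.current_contact_force())
print("down",robot.move_linear([*S,141],speed=10,f_stop=4))
p=np.array(robot.current_tcp_pos());print(robot.current_t(),robot.current_contact_force()-f0,p,robot.current_ft_torque())
zh=p[2]+.5
for d in(u,-u):
    r=robot.move_linear([*(S+d*5),zh],speed=10,f_stop=4)
    q=np.array(robot.current_tcp_pos());print(r,(q[:2]-S)@u,robot.current_contact_force()-f0)
    robot.move_linear([*S,zh],speed=20)
print(robot.current_t(),robot.current_contact_force()-f0,robot.current_tcp_pos())
```

```text
down True
14.425 [-1.455 -0.565  8.315] [568.716 160.789 143.439] [ 0.088 -0.071  0.043]
True -0.16833210575769006 [-1.306  0.261  7.247]
True -1.8501120076760647 [ 0.362 -1.242  6.607]
15.5917 [-1.988 -1.334  5.57 ] [568.547 160.728 143.788]
```

It stopped at 143.4 mm, against 144 expected for home, and it is held both ways in the sideways probe. Now I release and look.

Run:
```python
from h import *
from bench import robot
import cv2
np.set_printoptions(precision=3,suppress=True)
print(robot.current_tcp_pos())
robot.move_gripper(.8)
p=robot.current_tcp_pos()
robot.move_linear([p[0],p[1],225],speed=120)
robot.move_ptp([500,290,235],[np.pi,0,-.08])
print(robot.current_t(),robot.current_contact_force())
for n in("side","top"):
    im=robot.get_image(n)["img"]; cv2.imwrite(f"pics/{n}4.png",cv2.resize(im[100:270,150:330] if n=="side" else im[85:235,170:310],None,fx=4,fy=4,interpolation=cv2.INTER_CUBIC)[:600])
```

```text
[568.547 160.728 143.788]
18.0083 [-0.3   -0.503 -0.482]
```

View pics/side4.png

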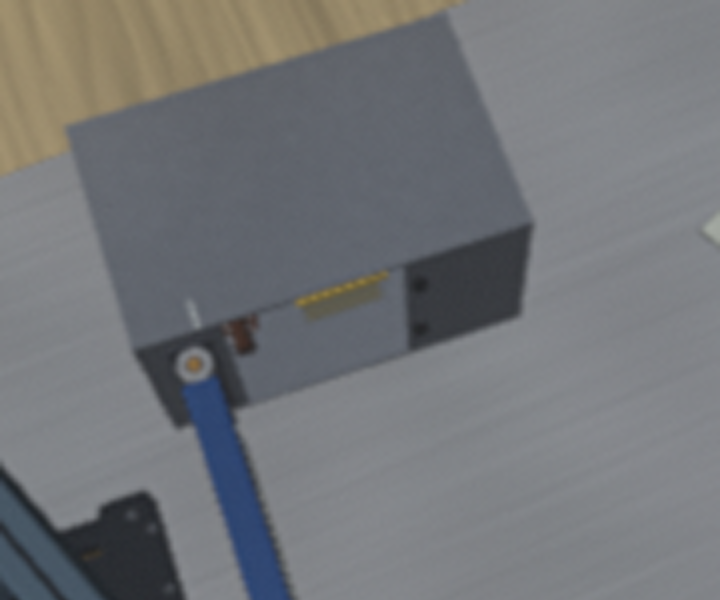

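View pics/top4.png

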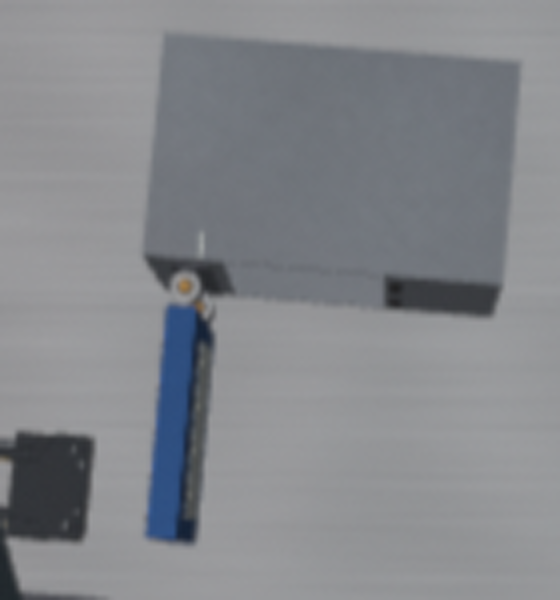

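Both pictures show the door hung and open, about square to the front. The brass pin is centred in the upper knuckle at side (194,365) and top (185,287), and the lower pin shows in its knuckle at top (201,306). Now I swing it shut along an arc.

```bash
cat > push.py <<'E'
from h import *
from bench import robot
P=np.array([665.0,153.0])
def pose(a,r=140,g=29.5):   # a = opening angle, rad
    y=-.08+(np.pi/2-a); phi=np.pi+y
    e=np.array([np.cos(phi),np.sin(phi)]); n=np.array([e[1],-e[0]])
    return P+r*e+g*n, y
E
python3 - <<'E'
from push import *
np.set_printoptions(precision=3,suppress=True)
robot.move_gripper(0.0)
d=np.radians
p,y=pose(d(90),g=60); robot.move_ptp([*p,225],[np.pi,0,y])
robot.move_linear([*p,110],speed=120,f_stop=5)
p,y=pose(d(90),g=34); robot.move_linear([*p,110],speed=50,f_stop=5)
for a in(78,64,50,36,24,14):
    p,y=pose(d(a)); r=robot.move_linear([*p,110],[np.pi,0,y],speed=60,f_stop=10)
    print(a,r,robot.current_contact_force())
    if r: break
print(robot.current_t(),robot.current_tcp_pos())
import cv2
im=robot.get_image("top")["img"]; cv2.imwrite("pics/top5.png",cv2.resize(im[85:235,170:310],None,fx=4,fy=4,interpolation=cv2.INTER_CUBIC))
E
```

```text
78 False [ 0.006  0.011 -0.08 ]
64 False [ 0.127 -0.238 -0.623]
50 False [-0.418 -0.812 -0.281]
36 False [ 0.009 -0.102 -0.256]
24 False [-0.893  0.2   -0.286]
14 False [-0.338 -0.202 -0.154]
25.6333 [591.963  30.002 109.872]
```

View pics/top5.png

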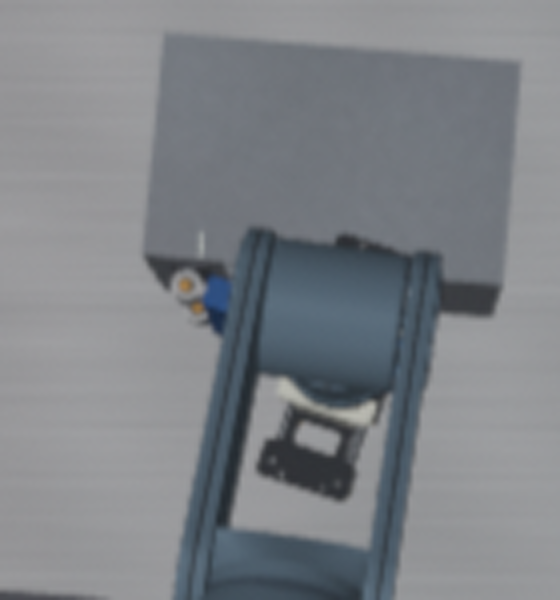

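The door is following, still on both pins (brass at (186,286) and (199,307)). Now the last few degrees, slowly, until the buffers are felt.

Run:
```python
from push import *
import cv2
np.set_printoptions(precision=3,suppress=True)
f0=np.array(robot.current_contact_force())
r=False
for a in(5,-3):
    p,y=pose(np.radians(a)); r=robot.move_linear([*p,110],[np.pi,0,y],speed=20,f_stop=4)
    print(a,r,robot.current_contact_force()-f0,robot.current_tcp_pos(),p)
    if r: break
q=np.array(robot.current_tcp_pos());c,s=np.cos(-.08),np.sin(-.08);d=q[:2]-[762.8,38.8]
print("tcp in locker x",c*d[0]+s*d[1],"at y",-s*d[0]+c*d[1])
robot.sleep(.3)
p2=q[:2]-60*np.array([c,s]); robot.move_linear([*p2,110],speed=80)
robot.move_linear([*p2,230],speed=150)
robot.move_ptp([380,-250,260],[np.pi,0,1.1])
print(robot.current_t(),robot.current_contact_force())
for n in("side","top"):
    im=robot.get_image(n)["img"]; cv2.imwrite(f"pics/{n}6.png",cv2.resize(im[95:225,150:300] if n=="side" else im[85:205,180:320],None,fx=4.5,fy=4.5,interpolation=cv2.INTER_CUBIC))
    cv2.imwrite(f"pics/{n}6f.png",im)
```

```text
5 False [ 0.126  0.481 -0.943] [612.481  19.899 109.993] [612.603  19.865]
-3 True [-0.147  0.546 -0.831] [624.976  15.796 109.374] [631.642  13.869]
tcp in locker x -135.54490083484222 at y -33.94496882436226
31.05 [1.505 0.953 0.305]
```

View pics/side6.png

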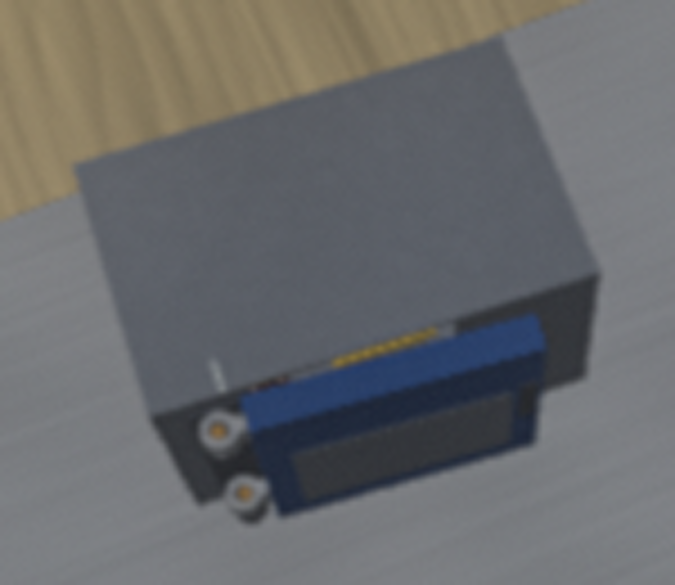

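View pics/top6.png

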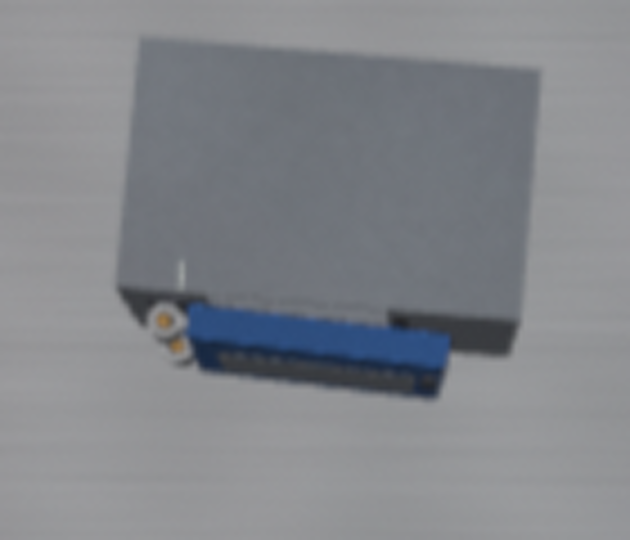

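View pics/side6f.png

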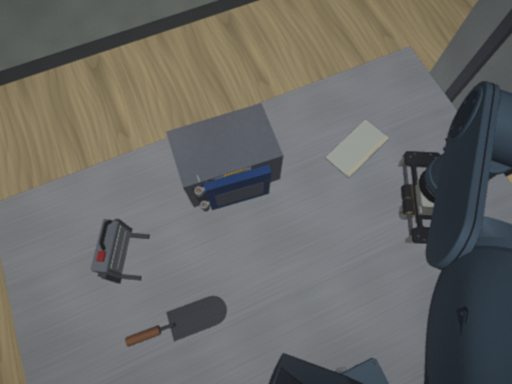

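Run:
```python
from h import *
np.set_printoptions(precision=3,suppress=True)
DT=[(12,90,175),(12,-90,175),(-12,-90,175),(-12,90,175)]
ds=("side",DT+[(-12,90,15),(-12,-90,15)],un([(240,394),(538,316),(546,352),(250,433),(280,516),(536,442)],150,95,4.5))
dt=("top",DT,un([(190,304),(449,334),(445,373),(192,342)],180,85,4.5))
L=[762.82,38.8,-.08]
c,s=np.cos(L[2]),np.sin(L[2])
for o in([ds],[dt],[ds,dt]):
    x,f=fit((655,50,-.08),o)
    for yy in(106,-90):
        p=x[:2]+yy*np.array([-np.sin(x[2]),np.cos(x[2])])-L[:2]; print(yy,c*p[0]+s*p[1],-s*p[0]+c*p[1],end=' | ')
    print(x,np.sqrt((f**2).mean()))
```

```text
106 -105.1694994306888 105.03943303136778 | -90 -115.40299530142909 -90.69323047236006 | [652.405  46.833  -0.132] 0.5482746681369564
106 -109.29650130289306 103.4996433301372 | -90 -115.6774234664923 -92.39646135890987 | [650.238  45.374  -0.113] 0.7196095079090453
106 -106.66777787554251 104.53411282494947 | -90 -115.50240746001177 -91.26667706136642 | [651.622  46.352  -0.125] 0.7219285687015613
```

The fit puts the free edge at about x = -115.5 mm, inside the limit of -119 but not by much. The stop may have come early, so I'll press once more near the free edge until the buffers are felt clearly.

Run:
```python
from push import *
import cv2
np.set_printoptions(precision=3,suppress=True)
c,s=np.cos(-.08),np.sin(-.08);U=np.array([c,s])
def lx(q): d=np.array(q[:2])-[762.8,38.8]; return c*d[0]+s*d[1]
p,y=pose(0,r=170,g=29.5); far=p-55*U
robot.move_ptp([*far,230],[np.pi,0,y])
robot.move_linear([*far,110],speed=150)
robot.move_linear([*(p-18*U),110],speed=60,f_stop=5)
robot.sleep(.2); f0=np.array(robot.current_contact_force())
r=robot.move_linear([*(p+6*U),110],speed=12,f_stop=6)
for i in range(3):
    print(r,(robot.current_contact_force()-f0),lx(robot.current_tcp_pos())); robot.sleep(.15)
print(robot.current_t())
im=robot.get_image("top")["img"]; cv2.imwrite("pics/top7.png",cv2.resize(im[85:205,180:320],None,fx=4.5,fy=4.5))
```

```text
True [-0.461  0.909 -0.879] -135.51895609379625
True [-0.314  0.722 -0.289] -135.84199199996988
True [-0.279  0.241 -1.492] -135.87757470470558
36.1667
```

Run:
```python
from push import *
np.set_printoptions(precision=3,suppress=True)
c,s=np.cos(-.08),np.sin(-.08);U=np.array([c,s])
def lx(q): d=np.array(q[:2])-[762.8,38.8]; return c*d[0]+s*d[1]
q=np.array(robot.current_tcp_pos());x0=lx(q)
f0=np.array(robot.current_contact_force())
for k in range(1,7):
    t=q[:2]+U*k*1.0
    r=robot.move_linear([*t,110],speed=10,f_stop=12)
    f=np.mean([robot.current_contact_force() for _ in range(3)],0)
    print(k,r,lx(robot.current_tcp_pos()),f-f0)
    if r or np.linalg.norm((f-f0)[:2])>7: break
print(robot.current_t())
```

```text
1 False -135.34849733593606 [-0.945  0.097 -0.677]
2 False -135.30336424783997 [-5.401  0.013  1.071]
3 False -135.35209011833632 [-7.772  0.097  3.792]
37.0083
```

That is a firm stop at finger x = -135.3 mm: the force rises to 8 N with no advance. It puts the slab centre at about -106 mm, which is shut. I'll withdraw gently and check.

Run:
```python
from push import *
import cv2
c,s=np.cos(-.08),np.sin(-.08);U=np.array([c,s])
q=np.array(robot.current_tcp_pos())
robot.sleep(.3)
robot.move_linear([*(q[:2]-6*U),110],speed=10)
robot.move_linear([*(q[:2]-60*U),110],speed=80)
robot.move_linear([*(q[:2]-60*U),230],speed=150)
robot.move_ptp([380,-250,260],[np.pi,0,1.1])
print(robot.current_t(),robot.current_contact_force())
for n in("side","top"):
    im=robot.get_image(n)["img"]; cv2.imwrite(f"pics/{n}8f.png",im)
    x,y,w,h=(185,155,95,60) if n=="side" else (205,140,90,40)
    cv2.imwrite(f"pics/{n}8.png",cv2.resize(im[y:y+h,x:x+w],None,fx=8,fy=8,interpolation=cv2.INTER_CUBIC))
a=cv2.imread("pics/side6f.png").astype(int);b=cv2.imread("pics/side8f.png").astype(int);print(abs(a-b)[160:215,185:280].mean())
```

```text
41.25 [-0.42460004  0.2469259  -0.75180039]
2.578755980861244
```

View pics/side8.png

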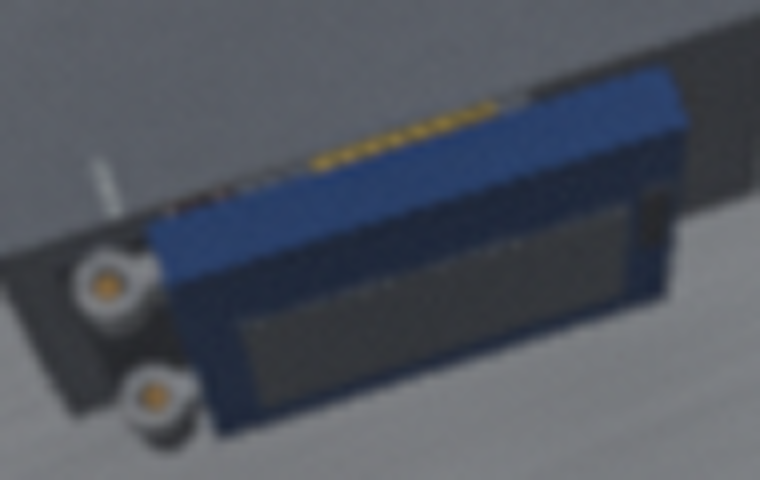

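View pics/top8.png

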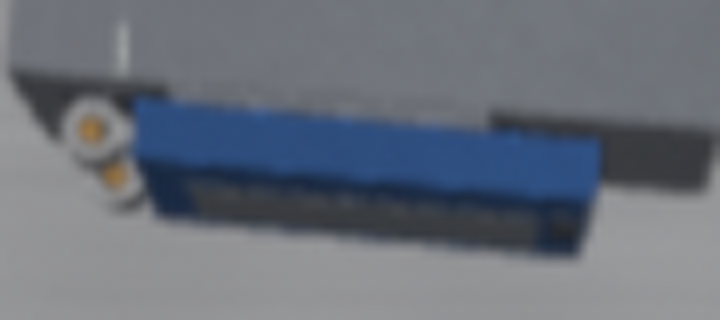

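Run:
```python
from h import *
np.set_printoptions(precision=3,suppress=True)
DT=[(12,90,175),(12,-90,175),(-12,-90,175),(-12,90,175)]
ds=("side",DT+[(-12,90,15),(-12,-90,15)],un([(150,226),(668,64),(688,120),(170,287),(222,438),(667,298)],185,155,8))
dt=("top",DT+[(-12,90,15),(-12,-90,15)],un([(134,97),(600,142),(597,198),(138,160),(158,217),(578,258)],205,140,8))
L=[762.82,38.8,-.08]
c,s=np.cos(L[2]),np.sin(L[2])
for o in([ds],[dt],[ds,dt]):
    x,f=fit((655,50,-.08),o)
    for yy in(106,-90):
        p=x[:2]+yy*np.array([-np.sin(x[2]),np.cos(x[2])])-L[:2]; print(yy,c*p[0]+s*p[1],-s*p[0]+c*p[1],end=' | ')
    print(x,np.sqrt((f**2).mean()))
```

```text
106 -106.6318031680737 104.53297226616647 | -90 -108.32638455283629 -91.45970207124448 | [655.499  45.936  -0.089] 0.5996121532564069
106 -107.03357537071632 105.0084332052634 | -90 -108.40335657926462 -90.98678025527168 | [655.311  46.427  -0.087] 0.5272953749908139
106 -106.81446529399423 104.73744526101011 | -90 -108.36937211609931 -91.25638695004335 | [655.408  46.148  -0.088] 0.5682650156320277
```

The free edge now measures -108.4 mm (shut is -107), and the hinge is at x = -106.8, y = 104.7. I'm handing in.

Run:
```python
from bench import robot
import cv2
a=cv2.imread("pics/side0.png").astype(int);b=cv2.imread("pics/side8f.png").astype(int)
print("lamp/trowel/tile diffs",[round(abs(a-b)[y:y+h,x:x+w].mean(),1) for x,y,w,h in((85,210,70,80),(120,290,110,55),(325,118,65,50))])
robot.hand_in(); print(robot.current_t())
```

```text
lamp/trowel/tile diffs [np.float64(1.5), np.float64(1.5), np.float64(2.0)]
the job is handed in; nothing more can be done
the job is handed in; nothing more can be done
```

The door is hung on both pins and swung shut, and I handed the job in at about 41 s of the 72 s allowed. No verdict is reported.

**Hanging:** I located the pins by sight at locker y ≈ 106 mm. With the door held square to the front, both knuckles dropped over the pins on the first try. It stopped with a finger height of 143.4 mm, against about 144 mm expected for home, with about 8 N extra vertical force on the tool. After I let go, the pictures showed brass in both knuckles.

**Shutting:** The first push stopped early: the pictures put the free edge at x ≈ -115.5 mm, inside the limit of -119 but not by much. I pushed again until the buffers gave a firm stop at about 8 N.

**Last checks:**
- **Position:** Both cameras put the free edge at x ≈ -108.4 mm (shut is -107) and the hinge at x ≈ -106.8, y ≈ 104.7 mm.
- **Robot:** The arm is well clear of the door, and the tool force reads near zero.
- **Other items:** The lamp, tile and trowel look unmoved in the side picture. The wedge pack was never approached and is still visible behind the door, but I did not measure it.

Two things I could not confirm directly. The fully-home height rests on where the door landed and on the pictures, which are good to about 2 mm. The sideways probe on the pins stopped in both directions, but it was not clear-cut.

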